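# Book out the bearing at the stores tray

### The arm

A 6-joint arm with a two-finger parallel gripper is mounted at the origin on the work surface. World frame = base frame: x ahead of the robot, y to its left, z up, the work surface at z = 0. Lengths are in m, angles in rad, forces in N, time in s.
With the tool pointing down it reaches from about 0.35 to 0.875 m from the base axis. Payload 4.2 kg.
Tool frame: the origin (TCP) lies midway between the tips of the shut fingers; the grasp point (between the pads) lies 19 mm behind it; z points along the fingers, y is the line along which they close (so a half turn about z gives the same grasp; the last joint's range is limited). The gripper opens to 85 mm and grips with 20 to 120 N. Pads are 22 mm wide; open, the fingers measure 114 mm over their backs; the gripper's body (76 mm by 85 mm) begins 54 mm behind the grasp point. The pads swing forward as they close: fully open they stand 13 mm farther back than shut.
Start: joints at [1.42, 0.385, 0.008, 0, -1.194, -0.259], TCP at [0.249, 0.573, 0.204] pointing down, gripper open.
Joint ranges: [-3.14, 3.14], [-1.21, 2.06], [-1.07, 1.41], [-3.16, 2.05], [-2.99, -0.16], [-3.1, 3.1]. Speed limits (rad/s): [2.79, 2.79, 3.14, 3.14, 3.14, 3.14].

### API

Orientations are given as a rotation vector (axis times angle).
In Python, from bench import bot gives the robot as it stands. The module is installed in compiled form; this text tells all that it offers.
- The arm moves only by the shell command python3 -m inch 'ROWS'. ROWS is JSON, a list of rows, each a list of 3 entries, a list of its own where there are three numbers: the finger opening in cm, from 0 to 8.54, then the shift along the world's x, y, z in cm, then the turn about the world's z in degrees. In form: [[fingers, [dx, dy, dz], yaw], ...]. A call has 1 to 10 rows; each row is the pose to reach, as a shift and turn from the pose commanded when the call began; what a row does not reach only later rows make up. A row lasts 1/10 s, in which the tool goes at most 50 mm and 8.59 degrees, less where a joint would pass 70% of its speed; a pose out of reach is approached as far as the arm can. A call with a gripper value outside its range is refused whole. The fingers move at their own pace and stop on an object; the grip force is fixed at half the most. Time passes only in rows, so rows that repeat a pose let the fingers close. It gives the time, the measured TCP pose, the force, the opening and the grip force at its end, in the units of the state.
- bot.get_state(): the state, without advancing time (a new reading comes with each control period).
- bot.capture(name): name is "scene" or "top" or "wrist"; returns a dict with "color" (400x640x3 uint8, blue, green, red), "intrinsics" (3x3 intrinsics, pixels), "k1" (the pictures are not rectified: a ray, as slopes to the right and down, at radius r is drawn at 1 + k1 r^2 times it, then the intrinsics apply), "position" and "attitude" of the camera in the world; the wrist camera has in their place "tool_from_camera" (4x4, takes a point from camera to tool coordinates, whose origin is the TCP and whose axes are the flange's). Camera axes: x right, y up, looking along -z (the intrinsics and any distortion apply to the point x, -y, -z); pixel columns grow to the right and rows downward; lengths in m; the calibration is good to about 2 mm. A picture is of the moment at which its call begins: read the wrist's pose just before it. There is no depth.
- bot.sign_off(): hands the job in; it is judged then, once.
The state is a dict: "time": time; "joint_pos": joint angles; "qd": joint speeds; "joint_torque": joint torques, N m; "eef_pos": TCP position; "eef_rot": TCP orientation; "wrist_force": force on the tool from outside, world axes, zero at the start; "torque": the same for the moment, N m; "grip_width": opening from 0.0 (shut) to 1.0 (fully open); "grasp_force": force on a finger pad.
Only numpy, scipy, OpenCV 4.12 (cv2) and the standard library are available. Lean on these libraries where they do the work, as an engineer would, in place of code of your own. Each camera call takes 0.05 s, during which the arm holds its last target. There are 200 camera calls.

### The job

Book out a ball bearing: with the fingertips, lightly press down the key in front of the compartment that holds the ball bearing (the ring with the open bore), let it spring back up, then press down the large round button on the terminal beside the tray and let that spring back too. Press none of the other keys nor the terminal's small button, leave the parts, carton, jar and wrench as they lie, and finish clear of everything.

Things in the scene. Friction and masses are not known exactly. Their poses are not given: they have to be found in the camera images.
- tray: Grey steel stock tray fixed to the bench, 190 (x) by 356 (y) mm. Origin: centre of its underside; x points away from the robot, y left along the row. On its near side a rail 55 mm deep, 30 mm high, carries 4 round keys 88 mm apart at x = -67.5 mm. Behind the rail, 4 open compartments, one straight behind each key, 127 by 84 mm inside, floor 4 mm, walls 45 mm high.
- key0_top (a point): centre of the top face of the far right key (seen from the robot), as it moves; z up. Grey plastic key 28 mm across in a black collar 44 mm across; top 54 mm above the bench when up, 12 mm above the collar. Sprung, goes straight down 8 mm: about 1.5 N to start, 5 N at the bottom; springs back up when let go.
- key0 (a joint): joint of the far right key: 0 = up, 0.008 m = fully down; a press counts from 0.005 m
- bin0 (a point): centre of the floor of the far right compartment, the one straight behind key0, 95 mm farther from the robot along the tray's x axis
- key1_top (a point): centre of the top face of the second from the right key (seen from the robot), as it moves; z up. Grey plastic key 28 mm across in a black collar 44 mm across; top 54 mm above the bench when up, 12 mm above the collar. Sprung, goes straight down 8 mm: about 1.5 N to start, 5 N at the bottom; springs back up when let go.
- key1 (a joint): joint of the second from the right key: 0 = up, 0.008 m = fully down; a press counts from 0.005 m
- bin1 (a point): centre of the floor of the second from the right compartment, the one straight behind key1, 95 mm farther from the robot along the tray's x axis
- key2_top (a point): centre of the top face of the second from the left key (seen from the robot), as it moves; z up. Grey plastic key 28 mm across in a black collar 44 mm across; top 54 mm above the bench when up, 12 mm above the collar. Sprung, goes straight down 8 mm: about 1.5 N to start, 5 N at the bottom; springs back up when let go.
- key2 (a joint): joint of the second from the left key: 0 = up, 0.008 m = fully down; a press counts from 0.005 m
- bin2 (a point): centre of the floor of the second from the left compartment, the one straight behind key2, 95 mm farther from the robot along the tray's x axis
- key3_top (a point): centre of the top face of the far left key (seen from the robot), as it moves; z up. Grey plastic key 28 mm across in a black collar 44 mm across; top 54 mm above the bench when up, 12 mm above the collar. Sprung, goes straight down 8 mm: about 1.5 N to start, 5 N at the bottom; springs back up when let go.
- key3 (a joint): joint of the far left key: 0 = up, 0.008 m = fully down; a press counts from 0.005 m
- bin3 (a point): centre of the floor of the far left compartment, the one straight behind key3, 95 mm farther from the robot along the tray's x axis
- bearing: Ball bearing: flat steel ring 62 mm across and 16 mm high with an open bore of 31 mm through its middle and small balls showing between its two races; loose, lying flat in one of the compartments. Origin at the centre of its underside, z up.
- flange: Solid steel flange: disc 62 mm across and 10 mm thick with a 28 mm hub rising to 22 mm, no hole; loose, in another compartment. Origin at the centre of its underside, z up.
- pulley: Steel pulley standing on end: 52 mm across, 40 mm high, waisted, no hole; loose, in another compartment. Origin at the centre of its underside, z up.
- fitting: Steel hexagonal fitting: hexagon 52 mm over its corners, 18 mm high, with a 26 mm round stub rising to 42 mm; loose, in another compartment. Origin at the centre of its underside, z up.
- terminal: Grey plastic booking terminal fixed to the bench left or right of the tray, 130 by 130 mm, 40 mm high; a tilted screen on its far side rises to about 65 mm. Origin: centre of its underside; x away from the robot, y left. Two round grey buttons on its near half: a large one at x -28, y -25 mm and a small one at x -28, y +40 mm.
- enter_top (a point): centre of the top face of the large button of the terminal (enter), as it moves; z up. Grey plastic, 40 mm across, in a black collar 56 mm across; top 64 mm above the bench when up, 12 mm above its collar. Same spring and 8 mm travel as the keys.
- enter (a joint): joint of the terminal's large button (enter): 0 = up, 0.008 m = fully down; a press counts from 0.005 m
- clear (a joint): joint of the terminal's small button (clear): 0 = up, 0.008 m = fully down; a press counts from 0.005 m. Grey plastic, 18 mm across, in a black collar 34 mm across; top 64 mm above the bench when up; same spring. To be left alone.
- carton: Closed cardboard carton 110 by 90 mm, 70 mm high, loose, on the other side of the tray from the terminal. Origin at the centre of its underside. Bystander.
- jar: Closed jar with a black cap, 60 mm across, 85 mm high, loose, near the tray on the robot's side. Origin at the centre of its underside. Bystander.
- wrench: Steel wrench 170 mm long lying flat, loose, near the tray on the robot's side. Origin under its middle, x along its length. Bystander.
There are look-alikes about, which are no part of the job. Leave any green or pink look-alike of the terminal alone.

How it is judged:
On the way, in this order (a step that is already met when the one before it is completed fails the run):
1. the key in front of the bearing's compartment is pressed down by the fingers (5 mm or more of its 8 mm) (((horizontal distance between bearing and bin0 below 0.044 m and value of joint key0 above 0.005 m and contact force between the fingers and tray above 0.5 N) or (horizontal distance between bearing and bin1 below 0.044 m and value of joint key1 above 0.005 m and contact force between the fingers and tray above 0.5 N) or (horizontal distance between bearing and bin2 below 0.044 m and value of joint key2 above 0.005 m and contact force between the fingers and tray above 0.5 N) or (horizontal distance between bearing and bin3 below 0.044 m and value of joint key3 above 0.005 m and contact force between the fingers and tray above 0.5 N))), for 0.05 s.
2. all keys are up again (value of joint each of key0, key1, key2, key3 below 0.0015 m), for 0.05 s.
3. the terminal's large button is pressed down by the fingers (5 mm or more of its 8 mm) (value of joint enter above 0.005 m and contact force between the fingers and terminal above 0.5 N), for 0.05 s.
At the end, for the whole second after the job is handed in: All four keys and both terminal buttons are up (within 1.5 mm), and the bearing, the other three parts, the carton, the jar and the wrench are each within 15 mm of where they started (all of step 2 and value of joint each of enter, clear below 0.0015 m and (horizontal distance between bearing and bin0 below 0.044 m or horizontal distance between bearing and bin1 below 0.044 m or horizontal distance between bearing and bin2 below 0.044 m or horizontal distance between bearing and bin3 below 0.044 m) and distance of each of bearing, flange, pulley, fitting, carton, jar, wrench from where it was at the start of the episode below 0.015 m); the robot touches nothing.
It fails at once if a key of another compartment is pressed (3 mm or more) ((horizontal distance between bearing and bin0 above 0.044 m and value of joint key0 above 0.003 m) or (horizontal distance between bearing and bin1 above 0.044 m and value of joint key1 above 0.003 m) or (horizontal distance between bearing and bin2 above 0.044 m and value of joint key2 above 0.003 m) or (horizontal distance between bearing and bin3 above 0.044 m and value of joint key3 above 0.003 m)).
It fails at once if the terminal's small button is pressed (3 mm or more) (value of joint clear above 0.003 m).
It fails at once if a part, the carton, the jar or the wrench is moved or lifted (by 15 mm or more) (distance of any of bearing, flange, pulley, fitting, carton, jar, wrench from where it was at the start of the episode above 0.015 m).
It fails at once if the tray or the terminal, with their keys, is pressed with more than 30 N (contact force between any of the fingers, the arm and tray above 30 N or contact force between any of the fingers, the arm and terminal above 30 N).
It also fails if it takes over 42 s, if anything falls off the work surface, if the arm or the gripper's body presses on something with over 40 N, if the wrist force passes 120 N, or if a joint passes its speed limit or range.

## Working session

There is one attempt and no reset: what is moved stays moved. The work goes in short steps, Python scripts to look and compute and a shell command to move; the robot and the scene stay as the last step left them, time stands still between calls to the robot, and variables do not carry over. Pictures are saved under pics/ and viewed, at most 10 in all, crops included, and the job is handed in when it is done.

```bash
mkdir -p pics; cat > h.py <<'E'
import numpy as np, cv2, pickle
from bench import bot
from scipy.spatial.transform import Rotation as R
def att(a):
    a=np.array(a,float)
    if a.shape==(3,3): return a
    return R.from_rotvec(a).as_matrix() if a.size==3 else R.from_quat(a).as_matrix()
def ray(c,u,v):
    K=np.array(c["intrinsics"]);k=c["k1"]
    p=cv2.undistortPoints(np.array([[[u,v]]],float),K,np.array([k,0,0,0.])) [0,0]
    d=att(c["attitude"])@np.array([p[0],-p[1],-1]);return np.array(c["position"]),d
def onz(c,u,v,z):
    o,d=ray(c,u,v);return o+d*(z-o[2])/d[2]
def proj(c,P):
    q=att(c["attitude"]).T@(np.array(P)-np.array(c["position"]));s=np.array([q[0],-q[1]])/-q[2]
    s=s*(1+c["k1"]*(s@s));K=np.array(c["intrinsics"]);return K[:2,:2]@s+K[:2,2]
E
python3 - <<'E'
from h import *
for n in("scene","top"):
    c=bot.capture(n);cv2.imwrite(f"pics/{n}0.png",c["color"]);pickle.dump(c,open(n+".pkl","wb"))
    print({k:v for k,v in c.items() if k!="color"})
print(bot.get_state())
E
```

```text
{'intrinsics': array([[454.86565197,   0.        , 321.26701833],
       [  0.        , 454.86565197, 195.92886054],
       [  0.        ,   0.        ,   1.        ]]), 'k1': -0.09274114907192074, 'position': array([ 1.4123073 , -0.29434276,  0.8833235 ]), 'attitude': array([0.7255225 , 0.60613301, 1.2585233 ])}
{'intrinsics': array([[427.36455879,   0.        , 318.51290471],
       [  0.        , 427.36455879, 195.89720093],
       [  0.        ,   0.        ,   1.        ]]), 'k1': -0.06496969227309098, 'position': array([ 0.35991081, -0.10178296,  1.49043074]), 'attitude': array([ 0.05793083, -0.04622231, -1.55107464])}
{'time': 0.1, 'joint_pos': array([ 1.41960433e+00,  3.85445267e-01,  6.75830194e-03, -4.23864024e-04,
       -1.19400671e+00, -2.58599487e-01]), 'qd': array([ 0.00010826, -0.00272251,  0.00327567,  0.00198215, -0.00148979,
        0.00165127]), 'joint_torque': array([-5.52321635e-04, -3.93321097e+01,  1.88927668e+01,  4.19790924e+00,
       -2.59818698e-03,  2.27350810e-06]), 'eef_pos': array([0.24877173, 0.57272496, 0.2030518 ]), 'eef_rot': array([ 3.07395179e+00, -6.39054892e-01, -4.57715550e-04]), 'wrist_force': array([ 1.35894305, -0.22368507,  0.59931947]), 'torque': array([ 0.06876716,  0.02670752, -0.01991081]), 'grasp_force': 0.0, 'grip_width': 0.9981960005202389}
```

View pics/top0.png

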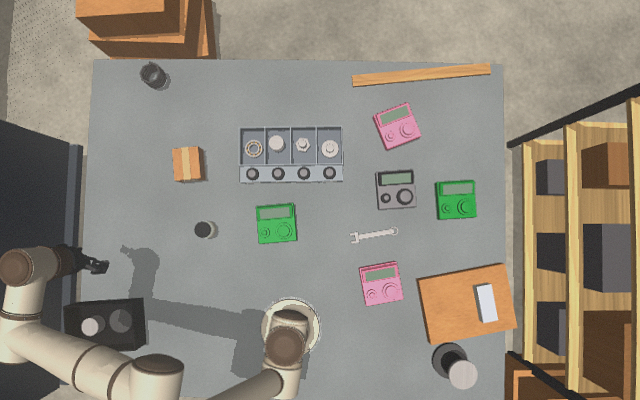

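View pics/scene0.png

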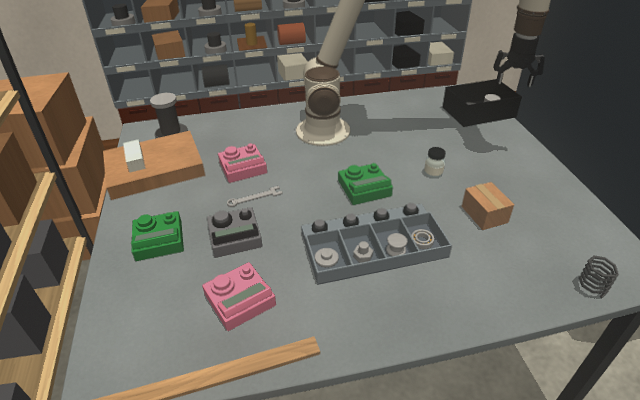

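In the top view (up = +x, left = +y), these could be taken for the bearing: the ring at (253,148), the pulley or disc at (277,143), the fitting at (303,145) and the hub disc at (330,149). I choose (253,148), the far-left compartment, so key3 at (252,174). For the terminal, the candidates are grey (396,190), green (456,200) and (276,223), and pink (398,126) and (380,284). I choose the grey one, with its large button near (405,198). I'll check both choices in one close crop and measure them.

```bash
python3 - <<'E'
from h import *
t=pickle.load(open("top.pkl","rb"));s=pickle.load(open("scene.pkl","rb"))
a=cv2.resize(t["color"][120:220,230:430],None,fx=4,fy=4,interpolation=cv2.INTER_CUBIC)
b=cv2.resize(s["color"][195:285,200:460],(800,277),interpolation=cv2.INTER_CUBIC)[:200]
cv2.imwrite("pics/crop.png",np.vstack([a,b]))
for n,c,(x0,y0,x1,y1) in(("top",t,(235,160,350,186)),("topterm",t,(372,168,420,214))):
    g=cv2.cvtColor(c["color"],cv2.COLOR_BGR2GRAY)[y0:y1,x0:x1]
    m=(g<60).astype(np.uint8)
    N,l,st,ce=cv2.connectedComponentsWithStats(m)
    for i in range(1,N):
        if st[i,4]>25:
            u,v=ce[i]+[x0,y0]; z=.048 if n=="top" else .058
            print(n,st[i],round(u,1),round(v,1),onz(c,u,v,z).round(4))
E
```

```text
topterm [14  3 27 12 39] 402.2 173.3 [ 0.5371 -0.371   0.058 ]
```

View pics/crop.png

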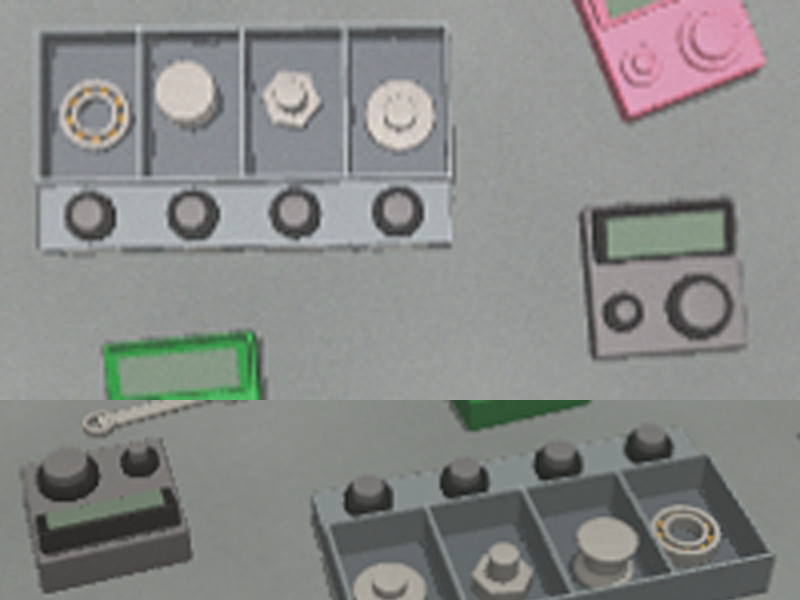

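The crop confirms it. The only ring with an open bore and balls is at the far left (95,115 in the crop), behind key3 (91,215). The grey terminal's large button is at (701,306) and its small one at (623,311). Next I'll measure the keys and buttons.

```bash
python3 - <<'E'
from h import *
t=pickle.load(open("top.pkl","rb"));s=pickle.load(open("scene.pkl","rb"))
def cents(c,box,seeds,rad,z,inner):
    x0,y0,x1,y1=box
    g=cv2.resize(cv2.cvtColor(c["color"],cv2.COLOR_BGR2GRAY)[y0:y1,x0:x1],None,fx=4,fy=4,interpolation=cv2.INTER_CUBIC)
    m=(g<90).astype(np.uint8)
    cn,_=cv2.findContours(m,cv2.RETR_EXTERNAL,cv2.CHAIN_APPROX_NONE)
    for k in cn:
        if cv2.contourArea(k)<150: continue
        (u,v),r=cv2.minEnclosingCircle(k);M=cv2.moments(k)
        u,v=M["m10"]/M["m00"],M["m01"]/M["m00"]
        u,v=(u+.5)/4-.5+x0,(v+.5)/4-.5+y0
        print(round(u,1),round(v,1),"r px",round(r/4,1),"collar",onz(c,u,v,z).round(4))
cents(t,(238,166,350,186),0,0,.044,0)
cents(t,(378,186,418,206),0,0,.055,0)
for n,P in(("key3",None),):pass
# tray corners check
for u,v in((252.5,173.4),(405.0,196.2),(385.5,197.4)): print("button px",onz(t,u,v,.054 if u<300 else .064).round(4))
E
```

```text
252.2 173.7 r px 6.3 collar [0.5278 0.1376 0.044 ]
277.9 173.3 r px 6.4 collar [0.5305 0.05   0.044 ]
303.4 172.9 r px 6.3 collar [ 0.5335 -0.0371  0.044 ]
329.0 172.5 r px 6.3 collar [ 0.5365 -0.1244  0.044 ]
385.3 197.7 r px 5.0 collar [ 0.4534 -0.315   0.055 ]
404.3 196.3 r px 8.3 collar [ 0.4596 -0.3791  0.055 ]
button px [0.5276 0.1351 0.054 ]
button px [ 0.4592 -0.3799  0.064 ]
button px [ 0.454  -0.3144  0.064 ]
```

Spacing checks out: 87.3 mm between keys (88 given) and 64.4 mm between buttons (65 given). I'll shut the fingers and move above key3 at (0.528, 0.137).

```bash
python3 -m inch '[[0,[1,-2,0],0],[0,[3,-5,0],0],[0,[6,-9,0],0],[0,[8.5,-13,0],0],[0,[11,-17,0],0],[0,[13.5,-21,0],0],[0,[16,-25,0],0],[0,[18.5,-29,0],0],[0,[21,-33,0],0],[0,[23,-36,0],0]]' && python3 -m inch '[[0,[2,-3,-1],0],[0,[3.5,-5,-3],0],[0,[4.5,-7,-5],0],[0,[4.9,-7.6,-7],0],[0,[4.9,-7.6,-9],0],[0,[4.9,-7.6,-11],0],[0,[4.9,-7.6,-11],0],[0,[4.9,-7.6,-11],0]]'
python3 - <<'E'
from h import *
st=bot.get_state();w=bot.capture("wrist");T=np.array(w["tool_from_camera"])
Rw=R.from_rotvec(st["eef_rot"]).as_matrix()
w["position"]=np.array(st["eef_pos"])+Rw@T[:3,3];w["attitude"]=Rw@T[:3,:3]
for P in((.5277,.137,.054),(.4595,-.3795,.064),tuple(st["eef_pos"])): print(proj(w,P).round(1))
for P in((.5277,.137,.054),(.4595,-.3795,.064)): print(proj(pickle.load(open("scene.pkl","rb")),P).round(1))
im=w["color"].copy();u,v=proj(w,(.5277,.137,.054)).astype(int);cv2.drawMarker(im,(int(u),int(v)),(0,0,255),0,12,1)
cv2.imwrite("pics/w1.png",im);print(st["eef_pos"],st["wrist_force"],st["grip_width"],st["time"])
pickle.dump(w,open("w1.pkl","wb"))
E
```

```text
time: 1.1
eef_pos: [0.4795, 0.2108, 0.2038]
eef_rot: [3.075, -0.641, -0.001]
wrist_force: [0.4, 0.1, 0.2]
grip_width: 0.0
grasp_force: 0.0
time: 1.9
eef_pos: [0.528, 0.1372, 0.094]
eef_rot: [3.075, -0.639, -0.001]
wrist_force: [0.7, -0.5, 0.3]
grip_width: -0.001
grasp_force: 0.0
[314.5 215.8]
[1162.9   -3.4]
[314.3 237.8]
[410.6 205.2]
[221.6 214.7]
[0.52804611 0.13717662 0.0940251 ] [ 0.74988732 -0.47411962  0.26261566] -0.0008916205436704689 1.9
```

View pics/w1.png

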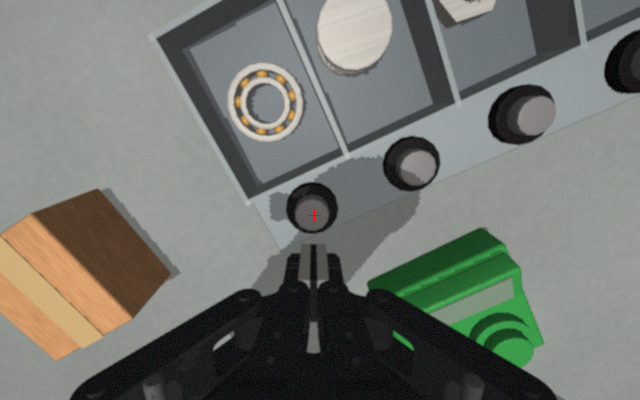

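The wrist view shows the bearing straight behind key3. The key's top is at about (313,214), within 1–2 mm of the projected mark (314,216). Now I'll press it.

```bash
python3 -m inch '[[0,[0,0,-1.5],0],[0,[0,0,-3],0],[0,[0,0,-3.7],0],[0,[0,0,-4.0],0],[0,[0,0,-4.3],0],[0,[0,0,-4.5],0],[0,[0,0,-4.65],0],[0,[0,0,-4.65],0],[0,[0,0,-4.65],0]]'
```

```text
time: 2.85
eef_pos: [0.5281, 0.1373, 0.0477]
eef_rot: [-3.076, 0.639, -0.001]
wrist_force: [0.1, 0.6, 0.0]
grip_width: 0.002
grasp_force: 0.0
```

There's no reaction force yet, so I'll go lower in small steps and watch the force.

```bash
for i in 1 2; do python3 -m inch '[[0,[0,0,-0.1],0],[0,[0,0,-0.1],0],[0,[0,0,-0.1],0]]' | grep -E 'eef_pos|wrist'; done
python3 - <<'E'
from h import *
st=bot.get_state();c=bot.capture("scene");w=bot.capture("wrist")
a=cv2.resize(c["color"][170:230,370:450],(800,600),interpolation=cv2.INTER_CUBIC)
cv2.imwrite("pics/s2.png",np.hstack([a[:, 100:700],cv2.resize(w["color"][150:300,290:340],(200,600))]))
print(st["wrist_force"],st["torque"])
E
```

```text
eef_pos: [0.528, 0.1372, 0.0465]
wrist_force: [0.1, 0.4, -0.3]
eef_pos: [0.528, 0.1372, 0.0455]
wrist_force: [0.5, -0.6, -0.3]
[ 0.53488393 -0.58059524 -0.25674103] [-0.01803328 -0.05289604  0.03026075]
```

View pics/s2.png

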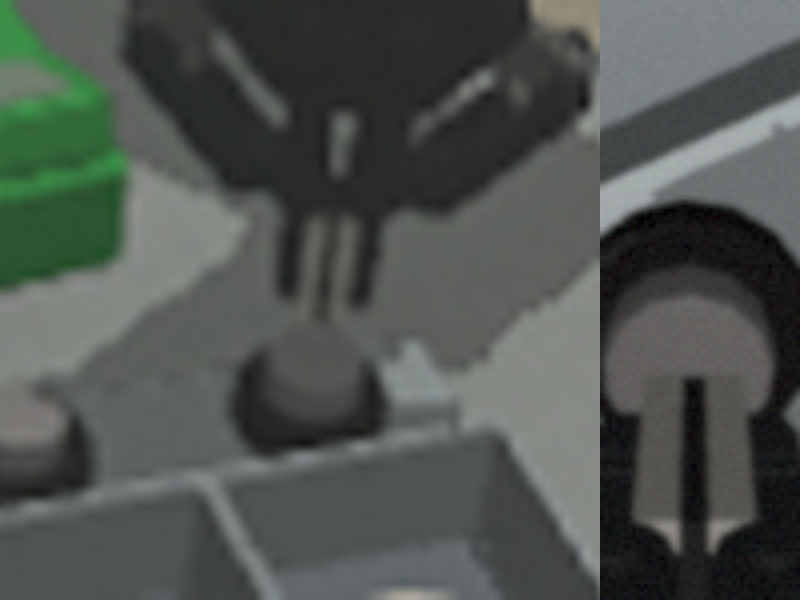

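At a commanded z of 0.0455 the fingertips (scene crop, about (340,318)) only just reach the far edge of the key's top, and the key looks up. The real tips seem to sit higher or nearer the robot than the TCP, so I'll triangulate them.

```bash
python3 - <<'E'
from h import *
st=bot.get_state();s=bot.capture("scene");w=bot.capture("wrist");t=bot.capture("top");T=np.array(w["tool_from_camera"])
Rw=R.from_rotvec(st["eef_rot"]).as_matrix();e=np.array(st["eef_pos"])
w["position"]=e+Rw@T[:3,3];w["attitude"]=Rw@T[:3,:3]
print("tcp in wrist",proj(w,e).round(1),"scene",proj(s,e).round(1),"key3 now up?",proj(w,(.5277,.137,.054)).round(1),proj(w,(.5277,.137,.046)).round(1), "scene",proj(s,(.5277,.137,.054)).round(1),proj(s,(.5277,.137,.046)).round(1))
print("wristcam z",w["position"],"tool x dir",Rw[:,0].round(3), "grip",st["grip_width"])
o1,d1=ray(w,314,244.5);o2,d2=ray(s,404+0.0+9.7,201.8)
A=np.stack([d1,-d2],1);k=np.linalg.lstsq(A,o2-o1,rcond=None)[0];p1,p2=o1+k[0]*d1,o2+k[1]*d2
print("tip tri",p1.round(4),p2.round(4))
for z in(.046,.054,.058,.062):print(z,onz(w,314,244.5,z).round(4))
cv2.imwrite("pics/w3.png",cv2.resize(w["color"][160:280,235:395],(800,600),interpolation=cv2.INTER_CUBIC))
E
```

```text
tcp in wrist [314.3 237.8] scene [410.3 207.6] key3 now up? [314.9 244. ] [314.8 238.4] scene [410.6 205.2] [410.2 207.4]
wristcam z [0.60357318 0.10522659 0.21530473] tool x dir [ 0.917 -0.398  0.   ] grip 0.0007008540560834871
tip tri [0.5392 0.1327 0.0785] [0.542  0.1379 0.0782]
0.046 [0.5239 0.1393 0.046 ]
0.054 [0.5276 0.1377 0.054 ]
0.058 [0.5295 0.1368 0.058 ]
0.062 [0.5314 0.136  0.062 ]
```

View pics/w3.png

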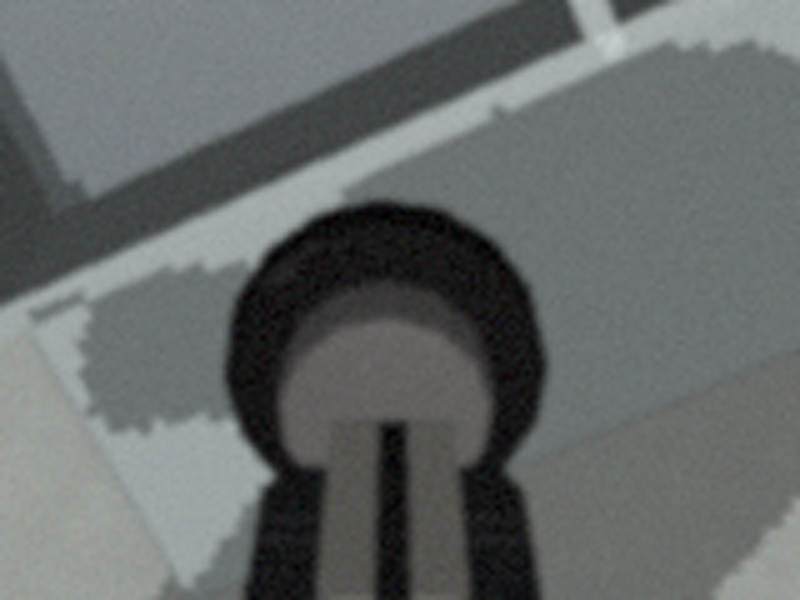

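The camera ray and the triangulation agree: the real tips are about 2–3 cm above the nominal TCP and on the same axis, and the key is still up. I'll keep going down in small steps with force readings.

```bash
python3 -m inch '[[0,[0,0,-0.2],0],[0,[0,0,-0.2],0]]' | grep -E 'eef_pos|wrist'; python3 -m inch '[[0,[0,0,-0.2],0],[0,[0,0,-0.2],0]]' | grep -E 'eef_pos|wrist';  python3 -m inch '[[0,[0,0,-0.2],0],[0,[0,0,-0.2],0]]' | grep -E 'eef_pos|wrist'
```

```text
eef_pos: [0.5277, 0.1371, 0.0432]
wrist_force: [0.3, -0.6, 0.4]
eef_pos: [0.5278, 0.1371, 0.0412]
wrist_force: [0.2, 0.3, -0.7]
eef_pos: [0.5278, 0.1372, 0.0392]
wrist_force: [-0.4, -0.3, 0.0]
```

```bash
python3 -m inch '[[0,[0,0,-0.2],0],[0,[0,0,-0.2],0]]' | grep -E 'eef_pos|wrist'; python3 -m inch '[[0,[0,0,-0.2],0],[0,[0,0,-0.2],0]]' | grep -E 'eef_pos|wrist';  python3 -m inch '[[0,[0,0,-0.2],0],[0,[0,0,-0.2],0]]' | grep -E 'eef_pos|wrist'
python3 - <<'E'
from h import *
c=bot.capture("scene")["color"];w=bot.capture("wrist")["color"]
cv2.imwrite("pics/s4.png",np.hstack([cv2.resize(c[180:220,390:430],(400,400),interpolation=cv2.INTER_CUBIC),cv2.resize(w[190:270,275:355],(400,400),interpolation=cv2.INTER_CUBIC)]))
E
```

```text
eef_pos: [0.5278, 0.1372, 0.0372]
wrist_force: [0.1, 0.8, 0.2]
eef_pos: [0.5278, 0.1372, 0.0353]
wrist_force: [-0.7, -0.1, -0.5]
eef_pos: [0.5278, 0.1371, 0.0332]
wrist_force: [1.3, -0.1, 1.0]
```

View pics/s4.png

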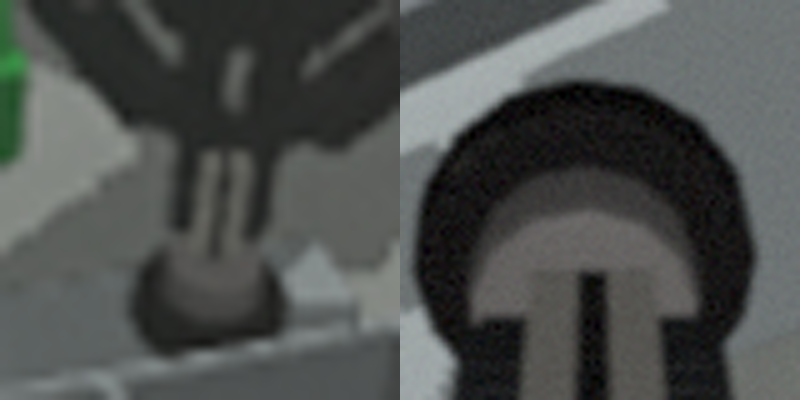

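The tips now overlap the key's top in the scene view (about (225,255) in the crop), so contact is close. I'll continue in 1 mm steps.

```bash
python3 -m inch '[[0,[0,0,-0.1],0],[0,[0,0,-0.2],0],[0,[0,0,-0.2],0]]' | grep -E 'eef_pos|wrist'; python3 -m inch '[[0,[0,0,-0.1],0],[0,[0,0,-0.2],0],[0,[0,0,-0.2],0]]' | grep -E 'eef_pos|wrist'; python3 -m inch '[[0,[0,0,-0.1],0],[0,[0,0,-0.2],0],[0,[0,0,-0.2],0]]' | grep -E 'eef_pos|wrist'
```

```text
eef_pos: [0.5279, 0.1372, 0.0313]
wrist_force: [-0.3, 0.3, 0.7]
eef_pos: [0.5279, 0.1372, 0.0293]
wrist_force: [0.3, 0.7, 0.2]
eef_pos: [0.5279, 0.1372, 0.0273]
wrist_force: [1.2, -0.1, 0.1]
```

```bash
python3 -m inch '[[0,[0,0,-0.1],0],[0,[0,0,-0.2],0],[0,[0,0,-0.2],0]]' | grep -E 'eef_pos|wrist'; python3 -m inch '[[0,[0,0,-0.1],0],[0,[0,0,-0.2],0],[0,[0,0,-0.2],0]]' | grep -E 'eef_pos|wrist'
python3 - <<'E'
from h import *
c=bot.capture("scene")["color"];w=bot.capture("wrist")["color"]
cv2.imwrite("pics/s5.png",np.hstack([cv2.resize(c[180:220,390:430],(400,400),interpolation=cv2.INTER_CUBIC),cv2.resize(w[190:270,275:355],(400,400),interpolation=cv2.INTER_CUBIC)]))
print(bot.get_state()["time"])
E
```

```text
eef_pos: [0.5281, 0.1373, 0.0256]
wrist_force: [0.0, -0.1, 2.2]
eef_pos: [0.5281, 0.1373, 0.0236]
wrist_force: [-0.3, 0.1, 3.2]
6.6
```

View pics/s5.png

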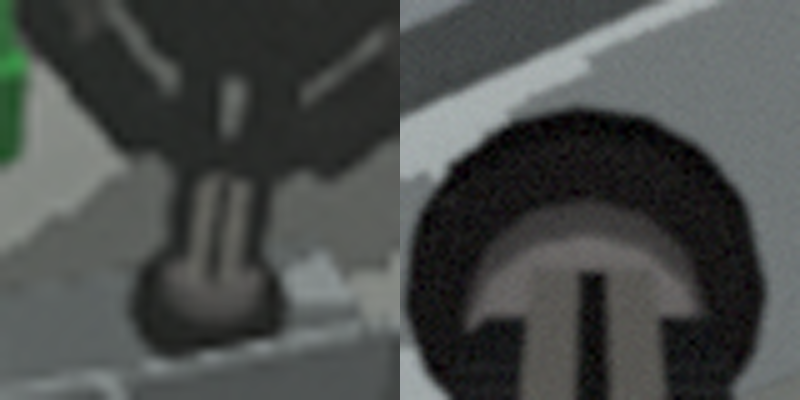

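Contact came at TCP z ≈ 0.027, with 3.2 N now, so the tips sit about 27 mm above the nominal TCP. I'll finish the press gently.

```bash
python3 -m inch '[[0,[0,0,-0.1],0],[0,[0,0,-0.2],0],[0,[0,0,-0.2],0],[0,[0,0,-0.2],0]]' | grep -E 'eef_pos|wrist'; python3 -m inch '[[0,[0,0,-0.05],0],[0,[0,0,-0.1],0],[0,[0,0,-0.1],0]]' | grep -E 'eef_pos|wrist'
python3 - <<'E'
from h import *
f=[]
for i in range(6): bot.capture("top"); f.append(bot.get_state()["wrist_force"][2])
print(np.round(f,2),np.mean(f),bot.get_state()["eef_pos"])
E
```

```text
eef_pos: [0.5281, 0.1373, 0.0216]
wrist_force: [-0.3, 0.2, 2.9]
eef_pos: [0.5281, 0.1373, 0.0205]
wrist_force: [-0.4, 0.5, 3.3]
[4.67 3.6  4.52 4.12 5.   4.02] 4.31969537890594 [0.52808783 0.13727011 0.02057808]
```

Mean force is 4.3 N, about 6.4 mm down. I'll add 0.7 mm for margin, check, then release.

```bash
python3 -m inch '[[0,[0,0,-0.05],0],[0,[0,0,-0.07],0],[0,[0,0,-0.07],0]]' | grep -E 'eef_pos|wrist'
python3 - <<'E'
from h import *
f=[]
for i in range(6): bot.capture("top"); f.append(bot.get_state()["wrist_force"][2])
print(np.mean(f),bot.get_state()["eef_pos"])
E
python3 -m inch '[[0,[0,0,0.5],0],[0,[0,0,1.5],0],[0,[0,0,3.5],0],[0,[0,0,6],0],[0,[0,0,9],0],[0,[0,0,12],0],[0,[0,0,12],0],[0,[0,0,12],0]]'
python3 - <<'E'
from h import *
f=[]
for i in range(4): c=bot.capture("scene"); f.append(bot.get_state()["wrist_force"][2])
print(np.mean(f))
E
```

```text
eef_pos: [0.5281, 0.1373, 0.0198]
wrist_force: [-1.0, -0.2, 4.8]
4.405308410554334 [0.52807728 0.13730792 0.01987354]
time: 9.0
eef_pos: [0.5275, 0.1372, 0.1403]
eef_rot: [-3.075, 0.64, 0.0]
wrist_force: [-0.5, 0.0, -0.5]
grip_width: 0.001
grasp_force: 0.0
0.6413821848487464
```

The key was pressed about 6–7 mm and has been released. Next is the large button at (0.4595, −0.3795). I expect contact at TCP z ≈ 0.0365.

```bash
python3 -m inch '[[0,[-0.3,-2,0],0],[0,[-0.7,-5,0],0],[0,[-1.2,-9,0],0],[0,[-1.8,-13.5,0],0],[0,[-2.4,-18,0],0],[0,[-3,-22.5,0],0],[0,[-3.6,-27,0],0],[0,[-4.2,-31.5,0],0],[0,[-4.8,-36,0],0],[0,[-5.3,-40,0],0]]' | grep eef_pos; python3 -m inch '[[0,[-0.5,-4,0],0],[0,[-0.9,-7,0],0],[0,[-1.3,-10,-1],0],[0,[-1.5,-11.7,-3],0],[0,[-1.5,-11.7,-5],0],[0,[-1.5,-11.7,-6.5],0],[0,[-1.5,-11.7,-7.5],0],[0,[-1.5,-11.7,-7.5],0],[0,[-1.5,-11.7,-7.5],0]]'
python3 - <<'E'
from h import *
st=bot.get_state();w=bot.capture("wrist");T=np.array(w["tool_from_camera"])
Rw=R.from_rotvec(st["eef_rot"]).as_matrix();e=np.array(st["eef_pos"])
w["position"]=e+Rw@T[:3,3];w["attitude"]=Rw@T[:3,:3]
im=w["color"].copy();u,v=proj(w,(.4595,-.3795,.064));print(u,v,e)
cv2.drawMarker(im,(int(u),int(v)),(0,0,255),0,12,1);cv2.imwrite("pics/w6.png",im)
E
```

```text
eef_pos: [0.4738, -0.2646, 0.1388]
time: 11.1
eef_pos: [0.4602, -0.3798, 0.0649]
eef_rot: [3.076, -0.638, -0.0]
wrist_force: [0.1, 1.1, -0.3]
grip_width: -0.003
grasp_force: 0.0
314.3864846669312 238.31290104867145 [ 0.46023463 -0.37976196  0.06488302]
```

View pics/w6.png

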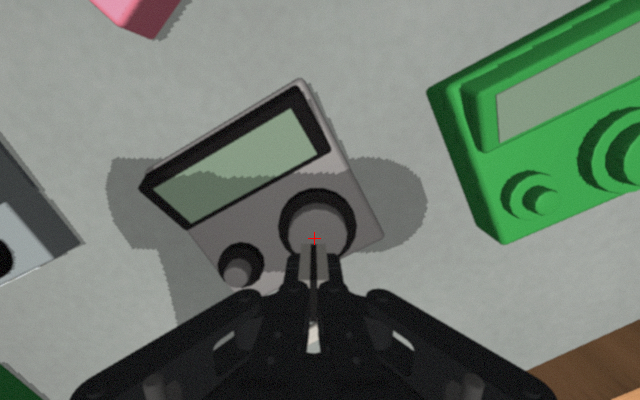

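The wrist view shows the grey terminal's large button (centre about (316,235)) under the tips and the small button clear at (237,272). Now I'll press.

```bash
python3 -m inch '[[0,[0,0,-1],0],[0,[0,0,-2],0],[0,[0,0,-2.5],0],[0,[0,0,-2.7],0],[0,[0,0,-2.7],0]]' | grep -E 'eef_pos|wrist';python3 -m inch '[[0,[0,0,-0.2],0],[0,[0,0,-0.4],0],[0,[0,0,-0.4],0],[0,[0,0,-0.4],0]]' | grep -E 'eef_pos|wrist'
python3 - <<'E'
from h import *
f=[]
for i in range(8): bot.capture("top"); f.append(bot.get_state()["wrist_force"][2])
print(np.mean(f),bot.get_state()["eef_pos"])
E
```

```text
eef_pos: [0.4597, -0.3796, 0.0374]
wrist_force: [0.4, -1.2, 0.3]
eef_pos: [0.4604, -0.38, 0.0343]
wrist_force: [0.6, 0.2, 1.9]
2.6208263596073085 [ 0.46035099 -0.37998136  0.03401575]
```

```bash
python3 -m inch '[[0,[0,0,-0.2],0],[0,[0,0,-0.3],0],[0,[0,0,-0.4],0],[0,[0,0,-0.4],0],[0,[0,0,-0.4],0]]' | grep -E 'eef_pos|wrist';python3 -m inch '[[0,[0,0,-0.05],0],[0,[0,0,-0.09],0],[0,[0,0,-0.09],0],[0,[0,0,-0.09],0]]' | grep -E 'eef_pos|wrist'
python3 - <<'E'
from h import *
f=[]
for i in range(8): bot.capture("top"); f.append(bot.get_state()["wrist_force"][2])
print(np.mean(f),bot.get_state()["eef_pos"])
E
```

```text
eef_pos: [0.4603, -0.38, 0.03]
wrist_force: [0.9, -0.9, 3.3]
eef_pos: [0.4603, -0.38, 0.0291]
wrist_force: [1.1, -1.3, 4.4]
4.863822100292943 [ 0.46029713 -0.37996887  0.0290725 ]
```

That's about 7.2 mm down. I'll release, lift clear and take a last look.

```bash
python3 -m inch '[[0,[0,0,0.5],0],[0,[0,0,1.5],0],[0,[0,0,3.5],0],[0,[0,0,6],0],[0,[0,0,9],0],[0,[0,0,13],0],[0,[0,0,15],0],[0,[0,0,15],0],[0,[0,0,15],0]]'
python3 - <<'E'
from h import *
c=bot.capture("scene");s=pickle.load(open("scene.pkl","rb"))["color"]
cv2.imwrite("pics/end.png",c["color"])
d=cv2.absdiff(c["color"],s).max(2)
for n,(x0,y0,x1,y1) in dict(tray=(300,205,455,285),carton=(455,178,520,230),jar=(420,145,450,180),wrench=(225,182,285,208)).items(): print(n,(d[y0:y1,x0:x1]>40).sum())
E
```

```text
time: 14.65
eef_pos: [0.4586, -0.3786, 0.178]
eef_rot: [-3.074, 0.64, 0.004]
wrist_force: [-0.8, -0.2, -0.8]
grip_width: -0.003
grasp_force: 0.0
tray 0
carton 0
jar 0
wrench 335
```

View pics/end.png

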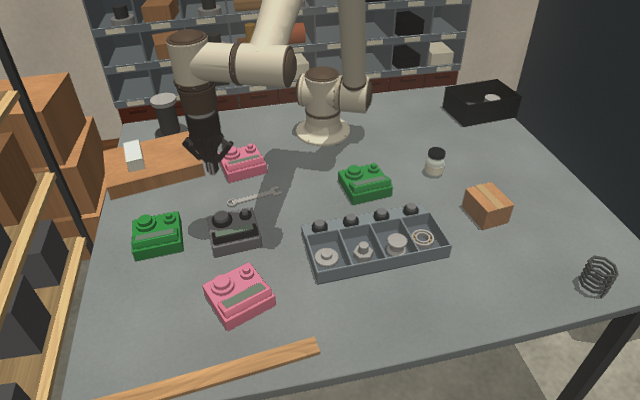

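The final view shows the gripper clear at about (208,165), all keys and buttons up, and the tray, parts, carton and jar unchanged. The wrench is in place; its pixel difference is only the arm's shadow.

```bash
python3 -c "
from bench import bot
print(bot.sign_off())"
```

```text
the job is handed in; nothing more can be done
None
```

I pressed the bearing's key (key3, far left) about 6 to 7 mm by force and height, let it spring back, then pressed the grey terminal's large button about 7 mm and released it; nothing else looked moved, the arm finished clear, and I handed the job in at about 15 s (no verdict was returned).

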